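# Push the salt pot home in the third gap of the caddy rack

### The arm

A 6-joint arm with a two-finger parallel gripper is mounted at the origin on the work surface. World frame = base frame: x ahead of the robot, y to its left, z up, the work surface at z = 0. Lengths are in m, angles in degrees, forces in N, time in s.
With the tool pointing down it reaches from about 0.4 to 0.825 m from the base axis. Payload 7 kg.
Tool frame: the origin (TCP) lies midway between the tips of the shut fingers; the grasp point (between the pads) lies 19 mm behind it (r.grip_point_offset is the z of the grasp point in the tool frame, in m); z points along the fingers, y is the line along which they close (so a half turn about z gives the same grasp; the last joint's range is limited). The gripper opens to 88 mm and grips with 3 to 60 N. Pads are 19 mm wide; open, the fingers measure 130 mm over their backs; the gripper's body (78 mm by 193 mm) begins 47 mm behind the grasp point.
Start: joints at [-55.858, 20.546, 0.682, 0, -70.136, -16.507], TCP at [0.204, -0.643, 0.227] pointing down, gripper open.
Joint ranges: [-176.03, 176.03], [-82.01, 121.73], [-58.28, 71.71], [-173.87, 95.51], [-174.79, -0.11], [-173.66, 173.66]. Speed limits (degrees/s): [136.94, 136.94, 172.46, 180, 180, 180].

### API

Orientations are given as [roll, pitch, yaw] about the fixed x, y, z axes, in that order (R = Rz(yaw) Ry(pitch) Rx(roll)).
In Python, from plant import r, viewer, recognise, outline_of, pinpoint gives the robot as it stands.
- The arm moves only by the tool move_arm, never from a script. Its argument "targets" is a list of rows, each a list of 2 entries, a list of its own where there are three numbers: the shift along the tool's x, y, z in cm, then the turn, a rotation vector about the tool's x, y, z in rad. A call has 1 to 5 rows; each row is the pose to reach, as a shift and turn from the pose commanded when the call began, along the tool's axes at that moment; what a row does not reach only later rows make up. A row lasts 1/8 s, in which the tool goes at most 62.5 mm and 10.7 degrees, less where a joint would pass 70% of its speed; a pose out of reach is approached as far as the arm can. A call with a gripper value outside its range is refused whole. "jaw" is the finger opening in cm, from 0 to 8.76, set as the call begins (left out, the last holds). The fingers move at their own pace and stop on an object; "squeeze" is the grip in N (left out, the last holds). Time passes only in rows, so rows that repeat a pose let the fingers close. It gives the time, the measured TCP pose, the force, the opening and the grip force at its end, in the units of the state.
- r.get_state(): the state, without advancing time (a new reading comes with each control period).
- viewer.capture(name): name is "side" or "top" or "wrist"; returns a dict with "image" (480x640x3 uint8, blue, green, red), "intrinsics" (3x3 intrinsics, pixels), "camera_from_world" (4x4, takes a point from world to camera coordinates). Camera axes: x right, y up, looking along -z (the intrinsics and any distortion apply to the point x, -y, -z); pixel columns grow to the right and rows downward; lengths in m; the calibration is good to about 2 mm. A picture is of the moment at which its call begins. There is no depth.
- r.close_job(): hands the job in; it is judged then, once.
Trained networks look in the newest picture that a camera, given by its name, has taken for a name from the list of things; names that differ only in an ending like _2 or _b are one class to them, and where a whole thing is asked for, a point or a joint stands for the part that bears it (a point fixed in the world has none). Each returns a list of dicts, best first, with "score" (0 to 1); they miss things now and then, are a little off and sometimes report something else, mostly with a low value. They report only what shows in the picture. A call takes as long as a camera call. They do not tell look-alikes from the thing itself.
- recognise(label, camera): "box" ([left, top, right, bottom] in pixels, round what is visible of it).
- outline_of(label, camera): "mask" (480x640 bool, what is visible of it) and "box" ([left, top, right, bottom] in pixels, round what is visible of it).
- pinpoint(label, camera): "location" ([row, column] in pixels: a listed point, or the origin of a listed thing).
The state is a dict: "time_s": time; "joints": joint angles; "qd": joint speeds; "joint_torque": joint torques, N m; "tcp_pos": TCP position; "eef_rot": TCP orientation; "contact_force": force on the tool from outside, world axes, zero at the start; "moment": the same for the moment, N m; "gripper_width": finger opening in m; "gripper_force": force on a finger pad.
Only numpy, scipy, OpenCV 4.12 (cv2) and the standard library are available. Lean on these libraries where they do the work, as an engineer would, in place of code of your own. Each camera call takes 0.05 s, during which the arm holds its last target. There are 200 camera calls.

### The job

The salt pot, standing alone in front of the wire rack, lives in the third gap counted from the end nearer the water dispenser, full gaps and empty ones alike. First count along with a fingertip: set it on the rack's back rail at the middle of the first gap and run it along the rail, over the second gap, to the middle of the third; then push the salt pot over the counter into that third gap until it stands upright against the back wires. Push it only, do not pick it up, leave everything else where it is, and finish with your hand clear.

Things in the scene. Friction and masses are not known exactly. Their poses are not given: they have to be found in the camera images.
- rack: Fixed wire rack: 7 hoops (5 mm wire, 58 mm high) at y = 0, +-76, +-152, +-228 mm leave six gaps, 71 mm clear, with centres at y = +-38, +-114, +-190 mm. Origin on the counter under the middle hoop; y along the row, z up, +x into the gaps: open mouths at x = -30, no floor or front wire. Third gap from the +y end: y = +38; from the -y end: y = -38 mm.
- rack_stop (a point): Front of the two back-stop wires (14 and 36 mm up) that close the gaps' rear: rack x = +39, y = 0, 25 mm up; it runs along the whole rack. A round pot touching it has its axis at rack x = +11 mm.
- rack_rail (a point): Mid-length, on top, of the rack's back rail: a smooth straight 8 mm tube lying along rack y on the hoops' rear ends, at rack x = +44 mm, its top 67.5 mm above the counter, from rack y = -234 to +234 mm.
- salt_mid (a point): The salt pot that is to be put away: round white ceramic caddy with a low steel lid and a small knob, 56 mm diameter, 41 mm high to the lid, 58 mm over the knob, about 0.2 to 0.4 kg, free to slide, standing upright alone on the open counter in front of the rack (robot's side). The point is on its axis, 22 mm above its underside; z up.
- dispenser_tap (a point): Water dispenser, fixed: milky plastic tank on a white stand with a push tap, 200 x 225 mm, 315 mm high, beyond one end of the rack (either end: +y or -y side). The point is the mouth of its tap spout, on its front, 125 mm up. A rice cooker stands at the other end.
- tin: Bystander: square aluminium tin 54 x 54 x 55 mm, home in another gap of the rack (rack y = -114 or +190 mm). Origin under its centre.
- tray: Bystander: shallow stainless tray 170 (x) x 240 (y) x 18 mm, at the right. Origin under its centre.
- cup_a: Bystander: clear glass on the tray, 68 mm diameter, 95 mm high. Origin under its centre.
- cup_b: Bystander: the other clear glass on the tray, same size. Origin under its centre.
- spoon: Bystander: white ceramic soup spoon, 125 mm long, 34 mm high, lying on the counter at the left. Origin under its bowl, handle to its -x.
- scoop: Bystander: pink plastic scoop, 150 mm long, 46 mm wide, 32 mm high, lying on the counter at the right. Origin under its pan, handle to its -x.
- bowl: Bystander: small blue bowl, 110 mm diameter, 50 mm high, on the counter at the left. Origin under its centre.
- pot_b: Bystander: round pot just like the salt pot, already home in a gap of the rack (the one with its centre at rack y = +190 or -114 mm). Origin under its centre.
- rail_gap1: Section of the rack's back rail over gap 1 (gaps numbered here from the rack's +y end), 24 mm long. Origin on the tube's axis, 4 mm under its top, at mid-length; rack y = +190 mm.
- rail_gap2: Section of the rack's back rail over gap 2 (gaps numbered here from the rack's +y end), 24 mm long. Origin on the tube's axis, 4 mm under its top, at mid-length; rack y = +114 mm.
- rail_gap3: Section of the rack's back rail over gap 3 (gaps numbered here from the rack's +y end), 24 mm long. Origin on the tube's axis, 4 mm under its top, at mid-length; rack y = +38 mm.
- rail_gap4: Section of the rack's back rail over gap 4 (gaps numbered here from the rack's +y end), 24 mm long. Origin on the tube's axis, 4 mm under its top, at mid-length; rack y = -38 mm.
- rail_gap5: Section of the rack's back rail over gap 5 (gaps numbered here from the rack's +y end), 24 mm long. Origin on the tube's axis, 4 mm under its top, at mid-length; rack y = -114 mm.
- rail_gap6: Section of the rack's back rail over gap 6 (gaps numbered here from the rack's +y end), 24 mm long. Origin on the tube's axis, 4 mm under its top, at mid-length; rack y = -190 mm.
- rail_hoop12: Section of the rack's back rail over the hoop between gaps 1 and 2 (gaps numbered here from the rack's +y end), 10 mm long. Origin on the tube's axis, 4 mm under its top, at mid-length; rack y = +152 mm.
- rail_hoop23: Section of the rack's back rail over the hoop between gaps 2 and 3 (gaps numbered here from the rack's +y end), 10 mm long. Origin on the tube's axis, 4 mm under its top, at mid-length; rack y = +76 mm.
- rail_hoop45: Section of the rack's back rail over the hoop between gaps 4 and 5 (gaps numbered here from the rack's +y end), 10 mm long. Origin on the tube's axis, 4 mm under its top, at mid-length; rack y = -76 mm.
- rail_hoop56: Section of the rack's back rail over the hoop between gaps 5 and 6 (gaps numbered here from the rack's +y end), 10 mm long. Origin on the tube's axis, 4 mm under its top, at mid-length; rack y = -152 mm.
- salt: The salt pot itself; origin under its centre.
Not all that is in view belongs to the job. What is shaped like the salt but orange is not meant.

How it is judged (in metres and radians):
On the way, in this order (a step that is already met when the one before it is completed fails the run):
1. a fingertip touches the back rail over the first gap from the dispenser's end (((y of dispenser_tap in the frame of rack above 0 m and contact force between the fingers and rail_gap1 above 0.3 N) or (y of dispenser_tap in the frame of rack below 0 m and contact force between the fingers and rail_gap6 above 0.3 N))), for 0.02 s.
2. it passes along the rail over the hoop between the first and second gaps (((y of dispenser_tap in the frame of rack above 0 m and contact force between the fingers and rail_hoop12 above 0.3 N) or (y of dispenser_tap in the frame of rack below 0 m and contact force between the fingers and rail_hoop56 above 0.3 N))), for 0.02 s.
3. it touches the rail over the second gap (((y of dispenser_tap in the frame of rack above 0 m and contact force between the fingers and rail_gap2 above 0.3 N) or (y of dispenser_tap in the frame of rack below 0 m and contact force between the fingers and rail_gap5 above 0.3 N))), for 0.02 s.
4. it passes over the hoop between the second and third gaps (((y of dispenser_tap in the frame of rack above 0 m and contact force between the fingers and rail_hoop23 above 0.3 N) or (y of dispenser_tap in the frame of rack below 0 m and contact force between the fingers and rail_hoop45 above 0.3 N))), for 0.02 s.
5. it touches the rail over the third gap (((y of dispenser_tap in the frame of rack above 0 m and contact force between the fingers and rail_gap3 above 0.3 N) or (y of dispenser_tap in the frame of rack below 0 m and contact force between the fingers and rail_gap4 above 0.3 N))), for 0.02 s.
6. the salt pot stands against the back wires of the third gap from the dispenser's end (x of salt_mid in the frame of rack between 0.005 and 0.017 m and z of salt_mid in the frame of rack between 0.016 and 0.028 m and angle between salt_mid's own z axis and vertical below 0.08 rad and ((y of dispenser_tap in the frame of rack above 0 m and y of salt_mid in the frame of rack between 0.026 and 0.05 m) or (y of dispenser_tap in the frame of rack below 0 m and y of salt_mid in the frame of rack between -0.05 and -0.026 m))), for 0.2 s.
At the end, for the whole second after the job is handed in: The salt pot stands still and upright (within 0.08 rad) on the counter in the third gap from the dispenser's end, within 12 mm of the gap's centre line and within 6 mm of touching the back-stop wires (all of step 6 and linear speed of salt below 0.01 m/s).
It fails at once if the salt pot is lifted more than 12 mm (height (world z) of salt_mid above 0.034 m).
It fails at once if the salt pot is tipped over (angle between salt_mid's own z axis and vertical above 0.5 rad).
It fails at once if another thing (pot or tin in the rack, tray, glass, spoon, scoop, bowl) is shifted more than 25 mm (distance of any of pot_b, tin, tray, cup_a, cup_b, spoon, scoop, bowl from where it was at the start of the episode above 0.025 m).
It also fails if it takes over 67 s, if anything falls off the work surface, if the arm or the gripper's body presses on something with over 40 N, if the wrist force passes 120 N, or if a joint passes its speed limit or range.

## Working session

There is one attempt and no reset: what is moved stays moved. The work goes in short steps, Python scripts to look and compute and a tool call to move; the robot and the scene stay as the last step left them, time stands still between calls to the robot, and variables do not carry over. Pictures are saved under pics/ and viewed, at most 10 in all, crops included, and the job is handed in when it is done.

Besides the shell and the picture viewer there is one more tool, called after "Emit:" as name(argument=value, ...) on one line, values as JSON. move_arm: Moves the arm, as the interface text tells. Its arguments: {"type":"object","properties":{"targets":{"type":"array","items":{"type":"array"}},"jaw":{"type":"number"},"squeeze":{"type":"number"}},"required":["targets"]}

```bash
mkdir -p pics
cat > h.py <<'E'
import numpy as np, cv2
from plant import r, viewer, recognise, outline_of, pinpoint
def ray(c,px):  # px=(col,row)
    K=np.array(c["intrinsics"]);T=np.array(c["camera_from_world"])
    d=np.linalg.inv(K)@[px[0],px[1],1]; d=np.array([d[0],-d[1],-d[2]])
    R=T[:3,:3]; return -R.T@T[:3,3], R.T@d
def at_z(c,px,z):
    o,d=ray(c,px); return o+d*(z-o[2])/d[2]
def proj(c,p):
    T=np.array(c["camera_from_world"]);q=T[:3,:3]@p+T[:3,3];q=np.array(c["intrinsics"])@[q[0],-q[1],-q[2]];return q[:2]/q[2]
E
python3 - <<'E'
from h import *
s=r.get_state();print(s["tcp_pos"],s["eef_rot"],s["time_s"])
hs={"rack":0,"rack_stop":.025,"rack_rail":.0675,"salt_mid":.022,"dispenser_tap":.125,"tin":0,"pot_b":0,"rail_gap1":.0635,"rail_gap2":.0635,"rail_gap3":.0635,"rail_gap4":.0635,"rail_gap5":.0635,"rail_gap6":.0635}
for n in ("top","side"):
    c=viewer.capture(n);cv2.imwrite(f"pics/{n}0.png",c["image"])
    print(n,ray(c,(320,240))[0].round(3))
    for k,z in hs.items():
        print(k,[(round(d["score"],2),np.round(d["location"]).tolist(),at_z(c,d["location"][::-1],z)[:2].round(3).tolist()) for d in pinpoint(k,n)[:3]])
E
```

```text
[ 0.204317   -0.64282439  0.22563425] [ 1.79907151e+02 -7.74871105e-03 -1.62372930e+02] 0.0
top [ 0.332 -0.016  1.275]
rack [(0.65, [305.0, 530.0], [0.373, -0.485]), (0.59, [214.0, 353.0], [0.594, -0.053]), (0.27, [204.0, 276.0], [0.617, 0.142])]
rack_stop [(0.87, [197.0, 350.0], [0.631, -0.046])]
rack_rail []
salt_mid [(0.69, [255.0, 306.0], [0.485, 0.061]), (0.65, [275.0, 362.0], [0.439, -0.074])]
dispenser_tap [(0.94, [226.0, 104.0], [0.534, 0.52])]
tin []
pot_b [(0.92, [205.0, 276.0], [0.615, 0.143]), (0.2, [264.0, 228.0], [0.463, 0.257])]
rail_gap1 [(0.49, [192.0, 400.0], [0.635, -0.163]), (0.44, [190.0, 306.0], [0.637, 0.062]), (0.34, [197.0, 430.0], [0.623, -0.236])]
rail_gap2 [(0.49, [192.0, 400.0], [0.635, -0.163]), (0.44, [190.0, 306.0], [0.637, 0.062]), (0.34, [197.0, 430.0], [0.623, -0.236])]
rail_gap3 [(0.49, [192.0, 400.0], [0.635, -0.163]), (0.44, [190.0, 306.0], [0.637, 0.062]), (0.34, [197.0, 430.0], [0.623, -0.236])]
rail_gap4 [(0.49, [192.0, 400.0], [0.635, -0.163]), (0.44, [190.0, 306.0], [0.637, 0.062]), (0.34, [197.0, 430.0], [0.623, -0.236])]
rail_gap5 [(0.49, 
[... 706 characters left out ...]
.0, 240.0], [0.72, 0.06]), (0.17, [254.0, 298.0], [0.656, -0.092])]
pot_b [(0.83, [302.0, 250.0], [0.611, 0.143]), (0.27, [248.0, 331.0], [0.604, -0.17])]
rail_gap1 [(0.55, [258.0, 262.0], [0.645, 0.057]), (0.38, [278.0, 242.0], [0.625, 0.149])]
rail_gap2 [(0.55, [258.0, 262.0], [0.645, 0.057]), (0.38, [278.0, 242.0], [0.625, 0.149])]
rail_gap3 [(0.55, [258.0, 262.0], [0.645, 0.057]), (0.38, [278.0, 242.0], [0.625, 0.149])]
rail_gap4 [(0.55, [258.0, 262.0], [0.645, 0.057]), (0.38, [278.0, 242.0], [0.625, 0.149])]
rail_gap5 [(0.55, [258.0, 262.0], [0.645, 0.057]), (0.38, [278.0, 242.0], [0.625, 0.149])]
rail_gap6 [(0.55, [258.0, 262.0], [0.645, 0.057]), (0.38, [278.0, 242.0], [0.625, 0.149])]
```

View pics/top0.png

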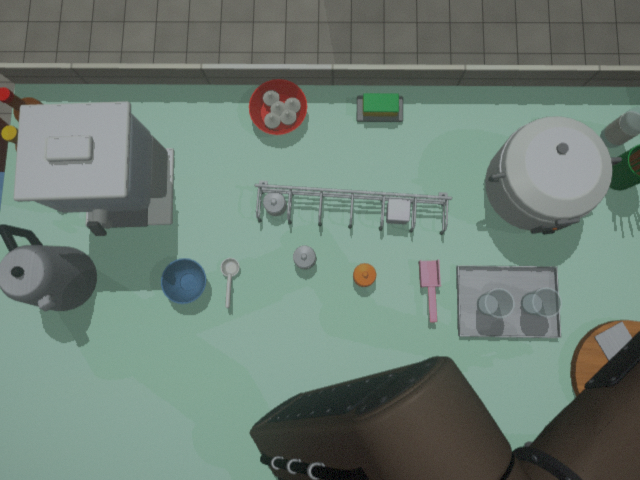

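View pics/side0.png

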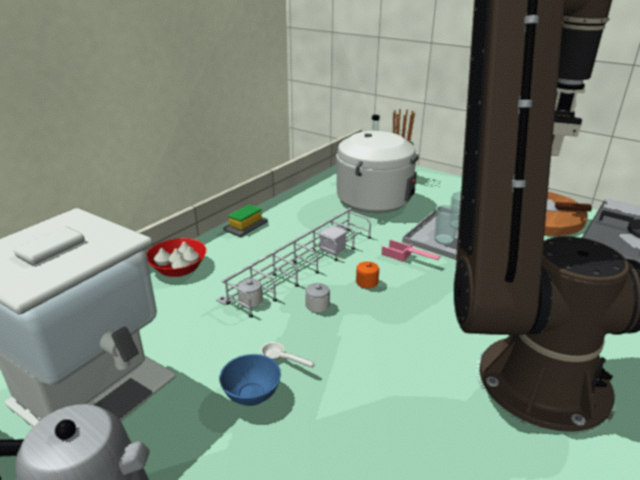

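The top picture shows the dispenser at the left end (tap at about (104,226)), so I count from the rack's +y end. There are two candidates for the salt pot: the white pot at (305,257) and the orange pot at (365,275), which is the decoy. The white pot at (274,203) is already home in gap 1. The salt is therefore the white one standing alone at (305,257). I'll confirm this in an enlarged crop with a fitted rack overlay.

```bash
cat > fit.py <<'E'
from h import *
from scipy.optimize import least_squares
E
python3 - <<'E'
from h import *
from scipy.optimize import minimize
c=viewer.capture("top");s=viewer.capture("side")
# rough init from rack_stop, pot_b; refine by edge/brightness: use distance transform of bright wire top-hat
def feats(img):
    g=cv2.cvtColor(img,cv2.COLOR_BGR2HSV)[:,:,1].astype(np.float32)
    th=cv2.morphologyEx(g,cv2.MORPH_BLACKHAT,np.ones((9,9)))  # low-saturation thin lines
    return cv2.GaussianBlur(th,(0,0),1.5)
F=[(c,feats(c["image"])),(s,feats(s["image"]))]
P=[(.044,y,.0635) for y in np.linspace(-.234,.234,150)]
for h in range(-3,4):
    P+=[(x,h*.076,.056) for x in np.linspace(-.028,.044,15)]
    P+=[(-.0275,h*.076,z) for z in np.linspace(0.005,.056,10)]
P+=[(.0415,y,z) for y in np.linspace(-.228,.228,60) for z in (.014,.036)]
P=np.array(P)
def world(p,Q):
    a=p[2];R=np.array([[np.cos(a),-np.sin(a),0],[np.sin(a),np.cos(a),0],[0,0,1]]);return Q@R.T+[p[0],p[1],0]
def cost(p,FF=F):
    W=world(p,P);t=0
    for cc,f in FF:
        q=np.array([proj(cc,w) for w in W],np.float32)
        t-=cv2.remap(f,q[None,:,0].copy(),q[None,:,1].copy(),cv2.INTER_LINEAR).mean()
    return t
for FF in (F,F[:1],F[1:]):
  best=None
  for a in (-.1,-.06,-.03,0):
    for y in (-.06,-.045,-.03):
      o=minimize(cost,[.592,y,a],args=(FF,),method="Nelder-Mead",options=dict(initial_simplex=[[.592,y,a],[.602,y,a],[.592,y+.012,a],[.592,y,a+.03]]))
      if best is None or o.fun<best.fun: best=o
  print(best.x.round(4),best.fun)
  if FF is F: b=best.x
np.save("rack.npy",b)
im=c["image"].copy();big=cv2.resize(im[170:300,235:465],None,fx=3.4,fy=3.4,interpolation=cv2.INTER_CUBIC)
for w in world(b,P)[::3]:
    q=((proj(c,w)-[235,170]+.5)*3.4).astype(int);cv2.circle(big,tuple(map(int,q)),1,(0,0,255),-1)
cv2.imwrite("pics/crop1.png",big)
im=s["image"];big=cv2.resize(im[190:330,200:400],None,fx=4,fy=4,interpolation=cv2.INTER_CUBIC)
for w in world(b,P)[::3]:
    q=((proj(s,w)-[200,190]+.5)*4).astype(int);cv2.circle(big,tuple(map(int,q)),1,(0,0,255),-1)
cv2.imwrite("pics/crop2.png",big)
a=b[2]
for nm,cc in (("top",c),("side",s)):
  for d in outline_of("salt",nm)[:3]: print(nm,d["box"],round(d["score"],2),[at_z(cc,((d["box"][0]+d["box"][2])/2,(d["box"][1]+d["box"][3])/2),z).round(3).tolist() for z in (.02,.03,.041)])
E
```

```text
[ 0.5936 -0.048  -0.0585] -36.225257873535156
[ 0.5927 -0.0465 -0.0606] -16.914859771728516
[ 0.5951 -0.0532 -0.0578] -20.81821632385254
top [353.1, 264.8, 374.7, 290.4] 0.76 [[0.432, -0.08, 0.02], [0.431, -0.079, 0.03], [0.43, -0.079, 0.041]]
side [356.3, 262.1, 378.6, 288.5] 0.97 [[0.439, -0.087, 0.02], [0.432, -0.073, 0.03], [0.424, -0.059, 0.041]]
side [303.3, 283.7, 329.0, 311.1] 0.59 [[0.485, 0.06, 0.02], [0.477, 0.071, 0.03], [0.468, 0.083, 0.041]]
```

View pics/crop1.png

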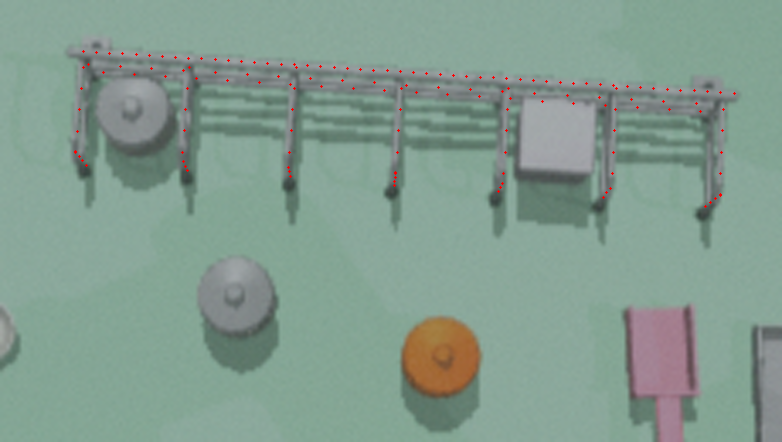

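View pics/crop2.png

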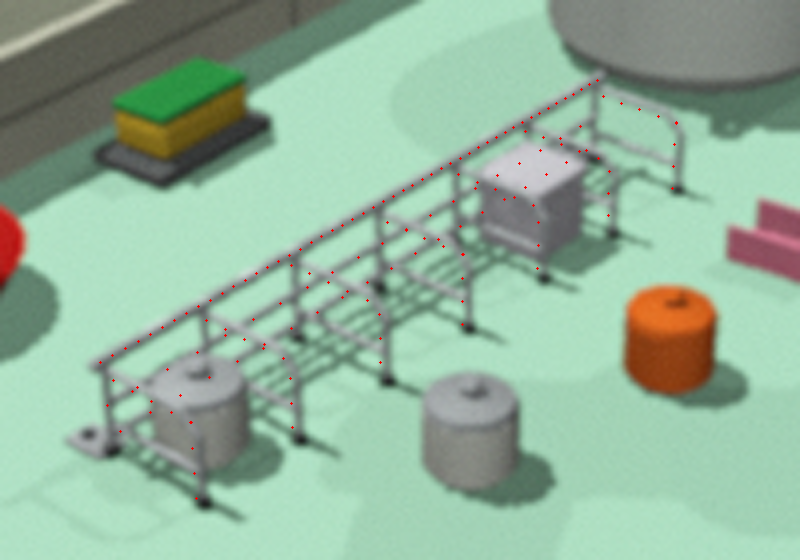

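The overlay fits the wires to within about 3 mm. In the top crop the lone white pot at (237,294), which is (305,256) in the full picture, is the salt. The orange pot at (441,356) is the decoy. The dispenser is at the +y end, so the third gap is at rack y = +38. Next I work out the first move.

```bash
cat >> h.py <<'E'
from scipy.spatial.transform import Rotation as Ro
RK=np.array([.593,-.048]);A=-.0595
RR=np.array([[np.cos(A),-np.sin(A)],[np.sin(A),np.cos(A)]])
def w2r(p): return RR.T@(np.array(p[:2])-RK)
def r2w(x,y,z): return np.r_[RR@[x,y]+RK,z]
def go(x,y,z):
    "shift (cm, tool axes) and rotvec from the present pose to rack x,y, height z, square to rack"
    s=r.get_state();R0=Ro.from_euler("xyz",s["eef_rot"],degrees=True)
    R1=Ro.from_euler("xyz",[180,0,180+np.degrees(A)],degrees=True)
    return (R0.inv().apply(r2w(x,y,z)-s["tcp_pos"])*100).round(2).tolist(),(R0.inv()*R1).as_rotvec().round(3).tolist()
E
python3 - <<'E'
from h import *
c=viewer.capture("top")
m=cv2.inRange(cv2.cvtColor(c["image"],cv2.COLOR_BGR2HSV),(0,0,60),(180,30,255))
for z in (.035,.041): print(w2r(at_z(c,(304.7,256.5),z)).round(4))
print([w2r((.482,.065)),w2r((.485,.06))])
for k,z in (("tin",.055),("pot_b",.04),("rack",0)): pass
print(w2r(at_z(c,(274,203),.058)))
print(go(.044,.19,.12),go(.044,.19,.2))
E
```

```text
[-0.1194  0.1054]
[-0.1201  0.105 ]
[array([-0.11752311,  0.10619943]), array([-0.11423109,  0.10138667])]
[0.00252634 0.18829103]
([-65.99, 61.11, 10.65], [0.0, -0.0, 0.367]) ([-65.99, 61.11, 2.65], [0.0, -0.0, 0.367])
```

Emit:
move_arm(targets=[[[-22, 20.4, 0.9], [0, 0, 0.367]], [[-22, 20.4, 0.9], [0, 0, 0.367]], [[-22, 20.4, 0.9], [0, 0, 0.367]], [[-22, 20.4, 0.9], [0, 0, 0.367]], [[-22, 20.4, 0.9], [0, 0, 0.367]]], jaw=0)

```text
time_s: 2.28
tcp_pos: [0.3531, -0.3804, 0.2179]
eef_rot: [-180.0, 0.0, 176.6]
contact_force: [1.3, -0.2, 0.3]
gripper_width: 0.0428
gripper_force: 0.0
```

```bash
python3 -c "
from h import *
print(go(.044,.19,.2))"
```

```text
([-26.41, 53.58, 1.79], [-0.0, 0.001, 0.001])
```

Emit:
move_arm(targets=[[[-13, 27, 0.8], [0, 0, 0]], [[-13, 27, 0.8], [0, 0, 0]], [[-13, 27, 0.8], [0, 0, 0]], [[-13, 27, 0.8], [0, 0, 0]], [[-13, 27, 0.8], [0, 0, 0]]])

```text
time_s: 2.9
tcp_pos: [0.499, -0.1181, 0.2099]
eef_rot: [180.0, 0.1, 176.7]
contact_force: [1.4, -0.2, 0.1]
gripper_width: 0.0002
gripper_force: 0.0
```

```bash
python3 -c "
from h import *
print(go(.044,.19,.12))"
```

```text
([-13.39, 26.53, 9.01], [0.0, 0.001, 0.002])
```

Emit:
move_arm(targets=[[[-6, 12, 1], [0, 0, 0]], [[-13.4, 26.5, 3], [0, 0, 0.002]], [[-13.4, 26.5, 9], [0, 0, 0.002]], [[-13.4, 26.5, 9], [0, 0, 0.002]], [[-13.4, 26.5, 9], [0, 0, 0.002]]])

```text
time_s: 3.52
tcp_pos: [0.6475, 0.1365, 0.1198]
eef_rot: [180.0, 0.0, 176.5]
contact_force: [0.1, -1.0, 0.6]
gripper_width: -0.0002
gripper_force: 0.0
```

```bash
python3 -c "
from h import *
print(go(.044,.19,.075))"
```

```text
([-0.06, 0.26, 4.48], [0.0, 0.001, -0.001])
```

Emit:
move_arm(targets=[[[-0.1, 0.25, 2.5], [0, 0, 0]], [[-0.1, 0.25, 4.2], [0, 0, 0]], [[-0.1, 0.25, 4.2], [0, 0, 0]]])

```text
time_s: 3.9
tcp_pos: [0.6467, 0.1361, 0.0772]
eef_rot: [-179.9, -0.1, 176.5]
contact_force: [-0.7, 0.1, 1.0]
gripper_width: 0.0003
gripper_force: 0.0
```

Run:
```python
from h import *
c=viewer.capture("wrist");im=c["image"].copy()
s=viewer.capture("side")
for y in np.linspace(-.234,.234,40):
    q=proj(c,r2w(.044,y,.0675));
    if 0<q[0]<640 and 0<q[1]<480: cv2.circle(im,tuple(map(int,q)),2,(0,0,255),-1)
side=cv2.resize(s["image"][180:330,180:340],None,fx=3,fy=3,interpolation=cv2.INTER_CUBIC)
w=cv2.resize(im,(480,360));o=np.zeros((450,960,3),np.uint8);o[:450,:480]=side;o[:360,480:]=w
cv2.imwrite("pics/a.png",cv2.resize(o,(800,375)))
```

```text
(no output)
```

View pics/a.png

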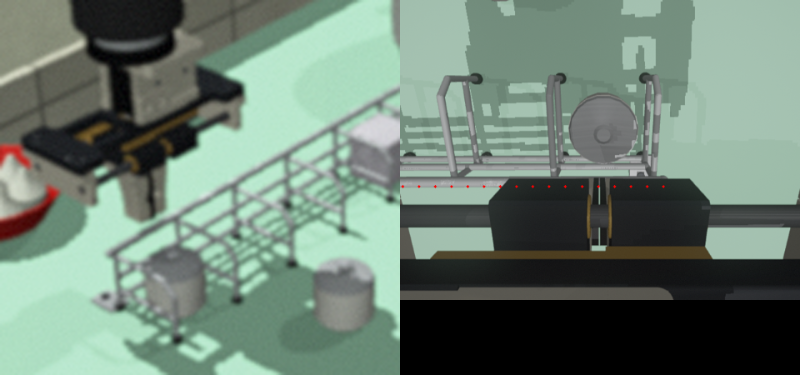

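The wrist half shows the fingers over the middle of gap 1 (finger split at column 598, hoops at 555 and 650). The rail lies about 3 mm nearer the robot than predicted. I shift 2 mm that way and touch down.

Emit:
move_arm(targets=[[[0.2, 0.25, 0.7], [0, 0, 0]], [[0.2, 0.25, 0.85], [0, 0, 0]], [[0.2, 0.25, 1.0], [0, 0, 0]], [[0.2, 0.25, 1.0], [0, 0, 0]]])

```text
time_s: 4.5
tcp_pos: [0.6459, 0.1396, 0.0685]
eef_rot: [180.0, 0.0, 176.5]
contact_force: [0.2, -0.1, 0.1]
gripper_width: 0.0003
gripper_force: 0.0
```

Emit:
move_arm(targets=[[[0, 0, 0.1], [0, 0, 0]], [[0, 0, 0.2], [0, 0, 0]], [[0, 0, 0.2], [0, 0, 0]]])

```text
time_s: 4.88
tcp_pos: [0.6462, 0.1397, 0.0676]
eef_rot: [180.0, 0.1, 176.5]
contact_force: [-2.0, -0.5, 7.0]
gripper_width: 0.0005
gripper_force: 3.6
```

Emit:
move_arm(targets=[[[0, -1.6, 0.03], [0, 0, 0]], [[0, -3.2, 0.03], [0, 0, 0]], [[0, -4.8, 0.03], [0, 0, 0]], [[0, -6.4, 0.03], [0, 0, 0]], [[0, -7.6, 0.03], [0, 0, 0]]])

```text
time_s: 5.5
tcp_pos: [0.643, 0.0645, 0.0676]
eef_rot: [179.9, 0.2, 176.5]
contact_force: [0.9, 3.1, 5.2]
gripper_width: 0.0001
gripper_force: 2.7
```

Emit:
move_arm(targets=[[[0, -1.6, 0.02], [0, 0, 0]], [[0, -3.2, 0.02], [0, 0, 0]], [[0, -4.8, 0.02], [0, 0, 0]], [[0, -6.4, 0.02], [0, 0, 0]], [[0, -7.6, 0.02], [0, 0, 0]]])

```text
time_s: 6.12
tcp_pos: [0.6386, -0.0114, 0.0676]
eef_rot: [179.9, 0.3, 176.5]
contact_force: [0.4, 5.2, 6.8]
gripper_width: 0.0002
gripper_force: 3.3
```

Emit:
move_arm(targets=[[[0, 0, 0], [0, 0, 0]], [[0, 0, -2], [0, 0, 0]], [[0, 0, -7], [0, 0, 0]], [[0, 0, -7], [0, 0, 0]]], jaw=8.7)

```text
time_s: 6.62
tcp_pos: [0.6393, -0.0117, 0.1404]
eef_rot: [179.9, 0.4, 176.5]
contact_force: [-0.4, 0.7, 0.0]
gripper_width: 0.0345
gripper_force: 0.0
```

```bash
python3 -c "
from h import *
print(w2r(r.get_state()['tcp_pos']),go(-.119,.104,.1))"
```

```text
[0.04410145 0.03900504] ([16.35, 6.48, 3.93], [0.001, 0.008, -0.001])
```

The count slid cleanly to the third gap with 5–7 N of contact throughout. Now I lower the open hand over the salt.

Emit:
move_arm(targets=[[[5.5, 2, 0], [0, 0, 0]], [[11, 4.3, 0], [0, 0, 0]], [[16.3, 6.5, 1.5], [0, 0.006, 0]], [[16.3, 6.5, 3], [0, 0.006, 0]], [[16.3, 6.5, 3], [0, 0.006, 0]]])

```text
time_s: 7.25
tcp_pos: [0.477, 0.0629, 0.1053]
eef_rot: [-180.0, -0.4, 176.6]
contact_force: [0.9, 0.3, 0.4]
gripper_width: 0.0841
gripper_force: 0.0
```

Run:
```python
from h import *
print(w2r(r.get_state()['tcp_pos']),go(-.119,.104,.014))
c=viewer.capture("top");t=cv2.resize(c["image"][160:320,220:480],None,fx=3,fy=3,interpolation=cv2.INTER_CUBIC)
c=viewer.capture("wrist");cv2.imwrite("pics/w2.png",c["image"])
for z in (.041,.058): print([w2r(at_z(c,d["location"][::-1],.022)).round(4) for d in pinpoint("salt_mid","wrist")])
print([ (d["box"],d["score"]) for d in recognise("salt","wrist")], r.get_state()["gripper_width"], proj(c,r.get_state()["tcp_pos"]))
```

```text
[-0.12238897  0.10378708] ([-0.4, 0.03, 9.13], [-0.001, -0.007, -0.001])
[array([-0.1214,  0.1055]), array([-0.1543, -0.0446])]
[array([-0.1214,  0.1055]), array([-0.1543, -0.0446])]
[([276.1, 200.6, 372.3, 304.3], 0.86), ([8.1, 152.2, 139.7, 252.6], 0.63)] 0.08654806736001047 [319.00198515 306.72444223]
```

View pics/w2.png

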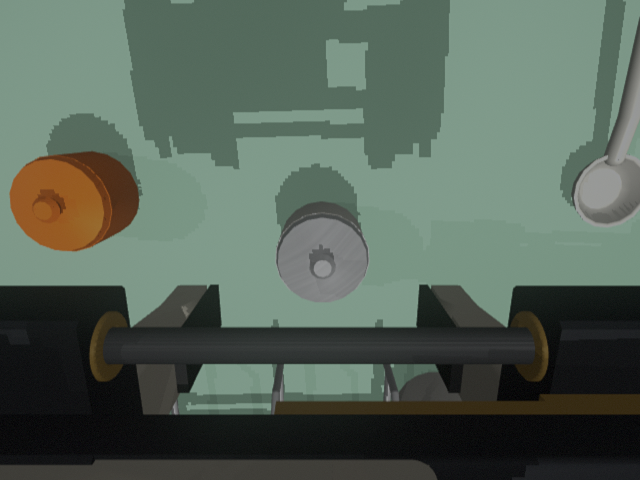

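The wrist view shows the salt centred between the open fingers at (322,255). The orange pot at (60,200) and the spoon at (605,190) are clear of the fingers.

Emit:
move_arm(targets=[[[-0.2, 0.1, 4.5], [0, -0.006, 0]], [[-0.2, 0.1, 9], [0, -0.006, 0]], [[-0.2, 0.1, 9], [0, -0.006, 0]], [[-0.2, 0.1, 9], [0, -0.006, 0]]])

```text
time_s: 8.0
tcp_pos: [0.4804, 0.0639, 0.0171]
eef_rot: [180.0, 0.1, 176.5]
contact_force: [0.4, 0.1, 0.3]
gripper_width: 0.0869
gripper_force: 0.0
```

Emit:
move_arm(targets=[[[0, 0, 0], [0, 0, 0]], [[0, 0, 0], [0, 0, 0]], [[0, 0, 0], [0, 0, 0]]], jaw=6.6, squeeze=3)

```text
time_s: 8.38
tcp_pos: [0.4798, 0.0639, 0.0167]
eef_rot: [180.0, 0.1, 176.5]
contact_force: [0.7, -0.6, 0.5]
gripper_width: 0.0675
gripper_force: 0.0
```

```bash
python3 -c "
from h import *
print(w2r(r.get_state()['tcp_pos']),go(-.120,.033,.014))"
```

```text
[-0.11968628  0.1050042 ] ([0.02, -7.2, 0.26], [0.001, 0.001, -0.002])
```

Emit:
move_arm(targets=[[[0, -0.7, 0], [0, 0, 0]], [[0, -1.5, 0], [0, 0, 0]], [[0, -2.3, 0], [0, 0, 0]], [[0, -3.1, 0], [0, 0, 0]], [[0, -3.9, 0], [0, 0, 0]]])

```text
time_s: 9.0
tcp_pos: [0.4769, 0.0241, 0.0159]
eef_rot: [-180.0, -0.0, 176.5]
contact_force: [0.7, 1.6, 0.8]
gripper_width: 0.0663
gripper_force: 0.9
```

Emit:
move_arm(targets=[[[0, -0.8, 0], [0, 0, 0]], [[0, -1.6, 0], [0, 0, 0]], [[0, -2.4, 0], [0, 0, 0]], [[0, -3.0, 0], [0, 0, 0]], [[0, -3.3, 0], [0, 0, 0]]])

```text
time_s: 9.62
tcp_pos: [0.4748, -0.0086, 0.0158]
eef_rot: [-180.0, -0.0, 176.5]
contact_force: [1.1, 1.7, 0.2]
gripper_width: 0.0663
gripper_force: 0.7
```

Run:
```python
from h import *
s=r.get_state();print(w2r(s['tcp_pos']),s["gripper_force"])
```

```text
[-0.12031147  0.03227643] 0.7008054479956627
```

Emit:
move_arm(targets=[[[0, 0.4, 0], [0, 0, 0]], [[0, 0.4, -4], [0, 0, 0]], [[0, 0.4, -9], [0, 0, 0]], [[0, 0.4, -9], [0, 0, 0]]])

```text
time_s: 10.12
tcp_pos: [0.4775, -0.0032, 0.1095]
eef_rot: [179.9, 0.4, 176.5]
contact_force: [-0.4, -0.4, -1.0]
gripper_width: 0.0662
gripper_force: 0.0
```

Run:
```python
from h import *
c=viewer.capture("wrist")
print([w2r(at_z(c,d["location"][::-1],.022)).round(4) for d in pinpoint("salt_mid","wrist")])
# rack in the wrist view: front feet positions as check
im=c["image"].copy()
for h in range(-3,4):
    for z in (0.0,.05):
        q=proj(c,r2w(-.0275,h*.076,z)); cv2.circle(im,tuple(map(int,q)),3,(0,0,255),-1)
cv2.imwrite("pics/w3.png",im)
c=viewer.capture("top");print([w2r(at_z(c,d["location"][::-1],.022)).round(4) for d in pinpoint("salt_mid","top")])
print(go(-.175,.038,.1))
```

```text
[array([-0.1248,  0.0383]), array([-0.1549, -0.0434])]
[array([-0.1519, -0.0364]), array([-0.1202,  0.0405])]
([5.4, 0.13, 0.51], [-0.001, -0.002, -0.002])
```

View pics/w3.png

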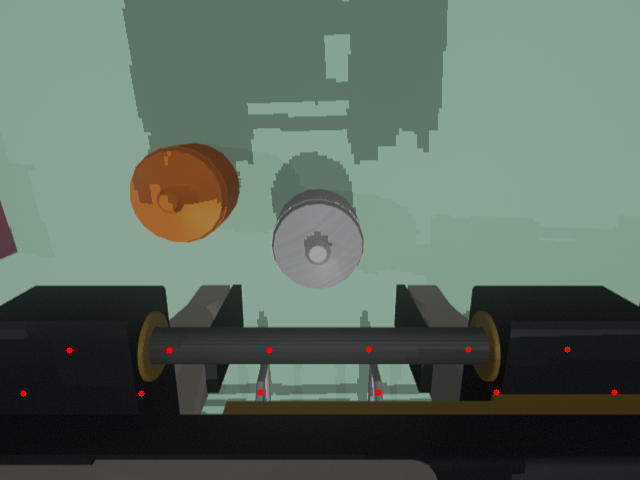

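The salt at (318,240) is in line with the third gap, whose hoops are at columns 263 and 376. Now I go behind it with a narrow two-finger fork.

Emit:
move_arm(targets=[[[2.7, 0.1, 0], [0, 0, 0]], [[5.4, 0.1, 0], [0, 0, 0]], [[5.4, 0.1, 0], [0, 0, 0]], [[5.4, 0.1, 4.5], [0, 0, 0]], [[5.4, 0.1, 4.5], [0, 0, 0]]], jaw=2.0)

```text
time_s: 10.95
tcp_pos: [0.4192, -0.0009, 0.0584]
eef_rot: [-179.8, -0.4, 176.5]
contact_force: [-0.2, -0.1, 0.3]
gripper_width: 0.0227
gripper_force: 0.0
```

```bash
python3 -c "
from h import *
print(w2r(r.get_state()['tcp_pos']),go(-.175,.038,.014))"
```

```text
[-0.17630291  0.03667694] ([-0.16, 0.15, 4.44], [-0.003, -0.006, -0.002])
```

Emit:
move_arm(targets=[[[-0.1, 0.15, 3], [0, -0.004, 0]], [[-0.1, 0.15, 4.3], [0, -0.004, 0]], [[-0.1, 0.15, 4.3], [0, -0.004, 0]]])

```text
time_s: 11.32
tcp_pos: [0.4224, 0.0013, 0.0178]
eef_rot: [-179.9, 0.1, 176.5]
contact_force: [0.2, 0.4, 1.4]
gripper_width: 0.02
gripper_force: 0.0
```

Emit:
move_arm(targets=[[[-0.6, 0, 0], [0, 0, 0]], [[-1.2, 0, 0], [0, 0, 0]], [[-1.9, 0, 0], [0, 0, 0]], [[-2.6, 0, 0], [0, 0, 0]], [[-3.4, 0, 0], [0, 0, 0]]])

```text
time_s: 11.95
tcp_pos: [0.4567, -0.0006, 0.0181]
eef_rot: [-180.0, 0.2, 176.5]
contact_force: [-2.5, -0.4, 1.3]
gripper_width: 0.0203
gripper_force: 1.1
```

Emit:
move_arm(targets=[[[-0.8, 0, 0], [0, 0, 0]], [[-1.6, 0, 0], [0, 0, 0]], [[-2.4, 0, 0], [0, 0, 0]], [[-3.2, 0, 0], [0, 0, 0]], [[-3.6, 0, 0], [0, 0, 0]]])

```text
time_s: 12.58
tcp_pos: [0.493, -0.0027, 0.0181]
eef_rot: [180.0, 0.2, 176.5]
contact_force: [-1.0, 0.7, 1.2]
gripper_width: 0.0202
gripper_force: 1.0
```

Run:
```python
from h import *
print(w2r(r.get_state()['tcp_pos']),r.get_state()["gripper_width"],go(-.0247,.038,.014))
c=viewer.capture("side")
print([w2r(at_z(c,d["location"][::-1],.022)).round(4) for d in pinpoint("salt_mid","side")])
t=viewer.capture("top");a=cv2.resize(t["image"][170:300,250:400],None,fx=2.66,fy=2.66,interpolation=2)
b=cv2.resize(c["image"][210:340,225:375],None,fx=2.66,fy=2.66,interpolation=2)
cv2.imwrite("pics/b.png",np.hstack([a,b]))
```

```text
[-0.10252302  0.03928771] 0.020179199706561457 ([-7.78, -0.11, 0.44], [0.0, 0.004, -0.002])
[array([-0.1541, -0.06  ]), array([-0.0625,  0.0345]), array([ 0.0424, -0.0122])]
```

View pics/b.png

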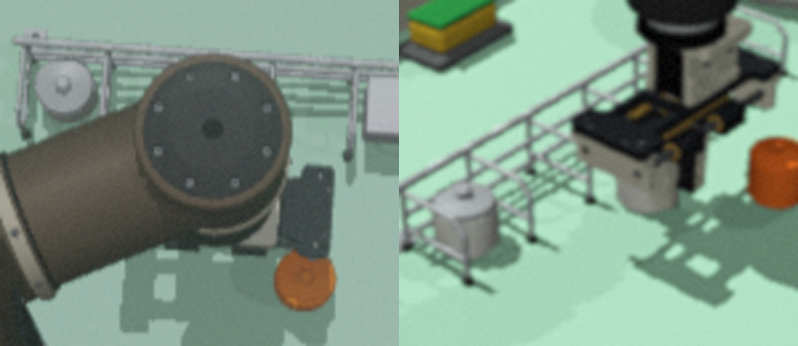

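In the side half the pot stands square before the third gap (pot at (647,190), the hoop foot of gaps 2/3 at (590,200)). I continue.

Emit:
move_arm(targets=[[[-0.7, -0.05, 0], [0, 0, 0]], [[-1.4, -0.1, 0], [0, 0, 0]], [[-2.1, -0.1, 0], [0, 0, 0]], [[-2.8, -0.1, 0], [0, 0, 0]], [[-3.5, -0.1, 0], [0, 0, 0]]])

```text
time_s: 13.35
tcp_pos: [0.5277, -0.0059, 0.0183]
eef_rot: [-180.0, 0.2, 176.5]
contact_force: [-1.4, 0.2, 0.3]
gripper_width: 0.0198
gripper_force: 0.5
```

Emit:
move_arm(targets=[[[-0.6, 0, 0], [0, 0, 0]], [[-1.2, 0, 0], [0, 0, 0]], [[-1.8, 0, 0], [0, 0, 0]], [[-2.4, 0, 0], [0, 0, 0]], [[-3.0, 0, 0], [0, 0, 0]]])

```text
time_s: 13.98
tcp_pos: [0.5576, -0.0077, 0.0185]
eef_rot: [180.0, 0.2, 176.5]
contact_force: [-1.4, -0.1, -0.0]
gripper_width: 0.0198
gripper_force: 0.5
```

Emit:
move_arm(targets=[[[-0.3, 0, 0], [0, 0, 0]], [[-0.6, 0, 0], [0, 0, 0]], [[-0.9, 0, 0], [0, 0, 0]], [[-0.9, 0, 0], [0, 0, 0]]])

```text
time_s: 14.48
tcp_pos: [0.5665, -0.0082, 0.0186]
eef_rot: [180.0, 0.3, 176.5]
contact_force: [-0.0, 0.8, -0.4]
gripper_width: 0.0201
gripper_force: 0.0
```

Run:
```python
from h import *
print(w2r(r.get_state()['tcp_pos']),r.get_state()["gripper_width"],go(-.0247,.038,.014))
```

```text
[-0.02877515  0.03816673] 0.020103460968709675 ([-0.41, -0.02, 0.46], [0.0, 0.005, -0.002])
```

Emit:
move_arm(targets=[[[-0.15, 0, 0], [0, 0, 0]], [[-0.3, 0, 0], [0, 0, 0]], [[-0.4, 0, 0], [0, 0, 0]]])

```text
time_s: 14.85
tcp_pos: [0.5693, -0.0086, 0.0184]
eef_rot: [-180.0, 0.1, 176.5]
contact_force: [-6.8, 1.7, 4.2]
gripper_width: 0.0198
gripper_force: 3.0
```

Emit:
move_arm(targets=[[[-0.1, 0, 0], [0, 0, 0]], [[-0.2, 0, 0], [0, 0, 0]], [[-0.3, 0, 0], [0, 0, 0]]])

```text
time_s: 15.22
tcp_pos: [0.5696, -0.0089, 0.0181]
eef_rot: [-179.9, -0.1, 176.5]
contact_force: [-14.4, 6.2, 11.8]
gripper_width: 0.02
gripper_force: 8.0
```

Firm stop, which means the pot is against the wires. I back off, lift clear and check.

Emit:
move_arm(targets=[[[0.6, 0, 0], [0, 0, 0]], [[1.5, 0, 0], [0, 0, 0]], [[4, 0, 0], [0, 0, 0]], [[7, 0, 0], [0, 0, 0]], [[7, 0, -3], [0, 0, 0]]])

```text
time_s: 15.85
tcp_pos: [0.4994, -0.0051, 0.0468]
eef_rot: [-179.9, -0.0, 176.5]
contact_force: [1.4, 1.0, 0.1]
gripper_width: 0.02
gripper_force: 0.0
```

Emit:
move_arm(targets=[[[2, 0, -6], [0, 0, 0]], [[2, -6, -12], [0, 0, 0]], [[2, -12, -18], [0, 0, 0]], [[2, -18, -18], [0, 0, 0]], [[2, -24, -18], [0, 0, 0]]])

```text
time_s: 16.48
tcp_pos: [0.4703, -0.2134, 0.2267]
eef_rot: [-180.0, 0.5, 176.6]
contact_force: [1.4, -0.5, -0.7]
gripper_width: 0.0202
gripper_force: 0.0
```

Run:
```python
from h import *
print(r.get_state()["tcp_pos"],r.get_state()["time_s"])
c=viewer.capture("side");t=viewer.capture("top")
for n,k in (("side",c),("top",t)): print(n,[w2r(at_z(k,d["location"][::-1],.022)).round(4) for d in pinpoint("salt_mid",n)],[w2r(at_z(k,d["location"][::-1],0)).round(4) for d in pinpoint("pot_b",n)])
a=cv2.resize(t["image"][170:300,250:400],None,fx=2.66,fy=2.66,interpolation=2)
b=cv2.resize(c["image"][210:340,225:375],None,fx=2.66,fy=2.66,interpolation=2)
cv2.imwrite("pics/c.png",np.hstack([a,b]))
```

```text
[ 0.47034345 -0.21341514  0.22673108] 16.475
side [array([0.0153, 0.0236]), array([-0.1501, -0.0515]), array([-0.044 ,  0.0318])] [array([0.0059, 0.1868])]
top [array([-0.203 ,  0.3899])] [array([0.0135, 0.1948])]
```

View pics/c.png

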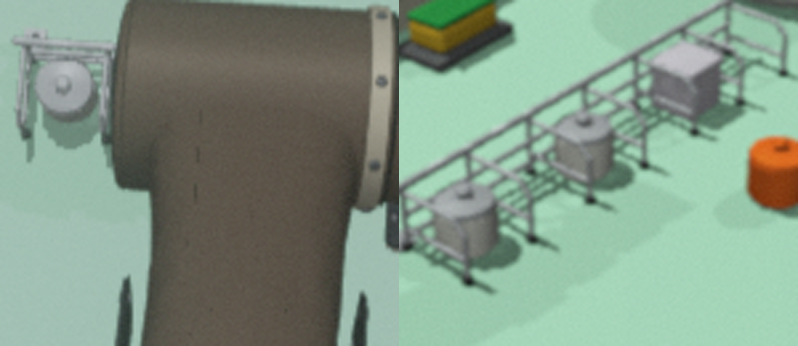

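The salt stands upright in the third gap in the side half, at (584,145). The arm hides it in the top view, so I move aside and measure there.

Emit:
move_arm(targets=[[[6, -6, 0], [0, 0, 0]], [[10, -12, 0], [0, 0, 0]], [[13, -18, 0], [0, 0, 0]], [[16, -23, 0], [0, 0, 0]], [[16, -27, 0], [0, 0, 0]]])

```text
time_s: 17.4
tcp_pos: [0.2952, -0.4652, 0.2242]
eef_rot: [-180.0, 0.3, 176.7]
contact_force: [1.9, -1.3, -0.4]
gripper_width: 0.0196
gripper_force: 0.0
```

Run:
```python
from h import *
t=viewer.capture("top")
print([w2r(at_z(t,d["location"][::-1],.022)).round(4) for d in pinpoint("salt_mid","top")],[w2r(at_z(t,d["location"][::-1],0)).round(4) for d in pinpoint("pot_b","top")])
print([w2r(at_z(t,((b[0]+b[2])/2,(b[1]+b[3])/2),.035)).round(4) for b in [d["box"] for d in recognise("pot_b","top")]])
cv2.imwrite("pics/d.png",cv2.resize(t["image"][170:300,235:465],None,fx=3.4,fy=3.4,interpolation=2))
```

```text
[array([0.012 , 0.0315]), array([-0.1459, -0.0356])] [array([0.0087, 0.189 ])]
[array([0.013 , 0.1878])]
```

View pics/d.png

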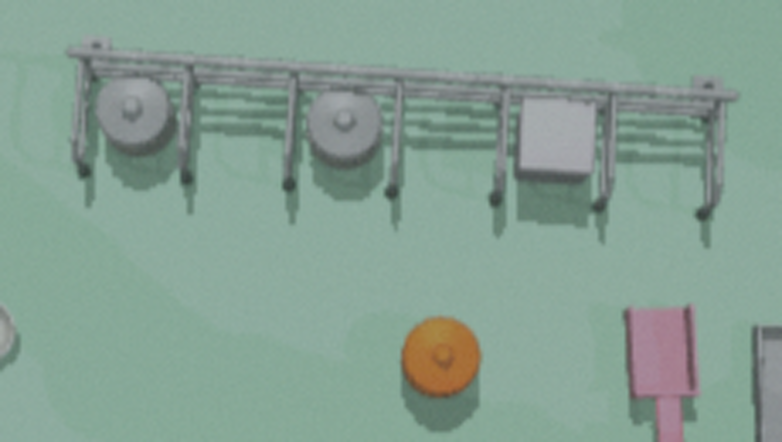

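The salt at (344,125) is centred between its hoops at columns 292 and 398. It is at the same depth as the pot already at home, and nothing else has moved.

```bash
python3 -c "
from h import *
print(r.close_job())"
```

```text
the job is handed in; nothing more can be done
None
```

I ran the fingertip count along the back rail from the dispenser's end, pushed the salt pot into the third gap against the back wires, left the hand clear, and handed the job in; the final pictures show the pot upright and centred, but no verdict came back.

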